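# Offer up a butterfly key over its recess

## Robot

A 7-joint arm with a two-finger parallel gripper is mounted at the origin on the work surface. World frame = base frame: x ahead of the robot, y to its left, z up, the work surface at z = 0. Lengths are in m, angles in rad, forces in N, time in s.
With the tool pointing down it reaches from about 0.4 to 0.85 m from the base axis. Payload 6.9 kg.
Tool frame: the origin (TCP) lies midway between the tips of the shut fingers; the grasp point (between the pads) lies behind it (ctrl.pinch_z is the z of the grasp point in the tool frame, in m); z points along the fingers, y is the line along which they close (so a half turn about z gives the same grasp; the last joint's range is limited). The gripper opens to 85 mm and grips with 20 to 120 N. Pads are 22 mm wide; open, the fingers measure 114 mm over their backs; the gripper's body (76 mm by 85 mm) begins 54 mm behind the grasp point. The pads swing forward as they close: fully open they stand 13 mm farther back than shut.
Start: joints at [-1.206, 0.507, -0.238, 1.5, 0.126, 1.149, -0.155], TCP at [0.16, 0.604, 0.231] pointing down, gripper open.
Joint ranges: [-3.08, 3.08], [-0.24, 2.05], [-1.43, 1.35], [0, 2.5], [-1.52, 4.66], [0.17, 1.96], [-2.89, 2.89]. Speed limits (rad/s): [2.39, 2.39, 3.14, 3.14, 3.14, 3.14, 3.14].

## Interface

Orientations are given as a unit quaternion [w, x, y, z].
In Python, from station import ctrl, get_state, vision, ticket, models gives the robot as it stands. Calls block until the motion is done:
- ctrl.movep(position, orientation): joint-space move of the TCP to a pose.
- ctrl.movel(position, frame=None, max_speed=0.15): straight line of the TCP; frame=None keeps the orientation; max_speed is the mean speed in m/s.
- ctrl.set_joints(angles): joint-space move.
- ctrl.ungrasp() and ctrl.close_gripper(force=None): open the fingers fully, or close them until they stop; force is the grip in N (None keeps the last).
- ctrl.pause(seconds).
- ctrl.ik(position, orientation): joint angles nearest the present ones, or None.
- get_state(): the state.
- vision.grab_frame(name): name is "scene" or "top"; returns (picture, depth): 420x560x3 uint8, blue, green, red; 420x560 float32, m along the optical axis (not along the pixel's ray), 0 where there is no reading.
- vision.camera_info(name): a dict with "mtx" (3x3 intrinsics, pixels), "dist_coeffs" ([k1, k2, p1, p2, k3] as OpenCV has them; the pictures are not rectified), "R" (3x3) and "t" (3): a world point X has camera coordinates R X + t. Camera axes: x right, y down, z forward; pixel columns grow to the right and rows downward; lengths in m; the calibration is good to about 2 mm. A picture is of the moment at which its call begins. camera_info takes no time and is no camera call.
A pose or a line that the arm cannot do raises ctrl.Unreachable and nothing moves.
- ticket.close_job(): hands the job in; it is judged then, once.
Trained networks look in the newest picture that a camera, given by its name, has taken for a name from the list of things; names that differ only in an ending like _2 or _b are one class to them, and where a whole thing is asked for, a point or a joint stands for the part that bears it (a point fixed in the world has none). Each returns a list of dicts, best first, with "p" (0 to 1); they miss things now and then, are a little off and sometimes report something else, mostly with a low value. They report only what shows in the picture. A call takes as long as a camera call.
- models.recognise(camera, target): "point" ([column, row] in pixels, amid what is visible of it).
- models.masks_of(camera, target): "mask" (420x560 bool, what is visible of it) and "point" ([column, row] in pixels, amid what is visible of it).
The state is a dict: "time": time; "qpos": joint angles; "qd": joint speeds; "tau": joint torques, N m; "tcp_pos": TCP position; "eef_rot": TCP orientation; "contact_force": force on the tool from outside, world axes, zero at the start; "wrist_torque": the same for the moment, N m; "width": finger opening in m; "gripper_force": force on a finger pad.
Only numpy, scipy, OpenCV 4.12 (cv2) and the standard library are available. Lean on these libraries where they do the work, as an engineer would, in place of code of your own. Each camera call takes 0.05 s, during which the arm holds its last target. There are 200 camera calls.

## Task

Pinch the dark walnut butterfly key off the bench, carry it over the rack of gouges without touching the rack, and hold it level and lined up right over the bow-tie recess in the clamped slab, with about a centimetre of air under it, so that I can check its outline all round before it is glued in. It must not touch the slab or its clamps yet, do not bump those with the arm either, and leave everything else on the bench where it is. Finish while still holding the key there, quite still: do not lower it in and do not let go.

Things in the scene. Friction and masses are not known exactly. Their poses are not given: they have to be found in the camera images.
- key_walnut: Dark brown walnut butterfly (bow-tie) key, loose, flat on the bench at first: 80 mm long along its x, 45 mm wide (y) at both ends, tapering straight to 23 mm at the waist in the middle, 10 mm thick, about 22 g. Origin at the centre of its underside, z up. Pinched across the waist (closing along its y), flat pads meet the sloping sides and centre it.
- slab_recess (a point): Centre of the mouth of the bow-tie recess, level with the slab's top face, 68 mm above the bench. Recess: the key's shape 1 mm larger all round (82 mm along this point's x, 47 mm wide at the ends, 25 mm at the waist), 8 mm deep, its floor pale freshly cut wood. y runs along the crack, z up. The key fits either way round (half turn).
- slab: Slab with the recess at its middle, on two sash clamps; fixed. 170 (x) by 280 mm (y), top face 68 mm above the bench. Origin on the bench under its centre, axes as the recess. Clamps along x at y = +-100 mm: bars x -130 to +185 mm; blue jaws 40 mm wide at the slab's x edges, tops 78 mm above the bench; spindles with 95 mm long cross bars out to x = -215 mm, 63 mm high.
- rack: Plywood rack with seven upright palm gouges, loose, 1.3 kg, standing between the keys and the slab: 270 mm along x, 70 mm along y, 150 mm high to the handles' ends. Origin at the centre of its underside.
- key_maple: Butterfly key of the same size in pale maple, not wanted here. Origin and axes as the walnut key.
- key_cherry: Smaller butterfly key in reddish cherry, 60 by 36 mm, 10 mm thick, not wanted here. Origin and axes as the walnut key.
- mallet: Mallet lying down: brown head, 80 mm diameter and 115 mm long along x, wooden handle 240 mm long towards -y. Origin under the head's centre, on the bench.
- plane: Small block plane with green sides, 155 mm along x, 48 mm wide, 55 mm high. Origin at the centre of its sole.
- glue: Cream glue bottle with orange cap, 60 mm diameter, 165 mm tall, upright. Origin at the centre of its base.
- wax_tin: Round wax tin with a brass lid, 83 mm diameter, 36 mm high. Origin at the centre of its base.

How it is judged:
On the way:
1. the walnut key is pinched in the fingers and lifted clear of the bench (height (world z) of key_walnut above 0.04 m and contact force between key_walnut and the fingers above 0.5 N), for 0.2 s.
At the end, for the whole second after the job is handed in: The walnut key is held still in the fingers, level within 5 deg, its underside 4 to 18 mm above the slab's top, centre within 5 mm and long axis within 5 deg of the recess's (either way round), touching nothing else; every other loose thing within 20 mm of its start, rack and bottle upright (horizontal distance between key_walnut and slab_recess below 0.005 m and z of key_walnut in the frame of slab_recess between 0.004 and 0.018 m and angle between the x axis of key_walnut and the x axis of slab_recess, either way round below 0.087 rad and angle between key_walnut's own z axis and vertical below 0.087 rad and contact force between key_walnut and the fingers above 0.5 N and contact force between key_walnut and slab below 0.05 N and linear speed of key_walnut below 0.02 m/s and angular speed of key_walnut below 0.2 rad/s and distance of each of key_maple, key_cherry, rack, mallet, plane, glue, wax_tin from where it was at the start of the episode below 0.02 m and angle between glue's own z axis and vertical below 0.3 rad and angle between rack's own z axis and vertical below 0.2 rad); the arm keeps its last pose, push and grip.
It fails at once if the key touches the slab or its clamps (contact force between key_walnut and slab above 0.3 N).
It fails at once if the arm bumps the slab or its clamps (contact force between slab and the arm above 3 N or contact force between slab and the fingers above 3 N).
It fails at once if the rack of gouges is touched by the arm or the key (contact force between rack and the arm above 1 N or contact force between rack and the fingers above 1 N or contact force between rack and key_walnut above 1 N).
It fails at once if anything else on the bench is pushed 20 mm out of its place (distance of any of key_maple, key_cherry, rack, mallet, plane, glue, wax_tin from where it was at the start of the episode above 0.02 m).
It also fails if it takes over 42 s, if anything falls off the work surface, if the arm or the gripper's body presses on something with over 40 N, if the wrist force passes 120 N, or if a joint passes its speed limit or range.

## Working session

There is one attempt and no reset: what is moved stays moved. The work goes in short steps, each a Python script; the robot and the scene stay as the last script left them, time stands still between calls to the robot, and variables do not carry over. Pictures are saved under pics/ and viewed, at most 10 in all, crops included, and the job is handed in when it is done.

```bash
ls; mkdir -p pics; python3 - <<'E'
from station import ctrl,get_state,vision,models
import cv2,numpy as np
for c in("top","scene"):
    im,d=vision.grab_frame(c); cv2.imwrite(f"pics/{c}0.png",im); np.save(f"{c}_d.npy",d); np.save(f"{c}_im.npy",im)
    i=vision.camera_info(c); print(c,i)
    for t in["key_walnut","slab","slab_recess","rack","key_maple","key_cherry","glue"]:
        r=models.masks_of(c,t); print(t,[(round(x["p"],2),np.round(x["point"]),int(x["mask"].sum())) for x in r[:3]])
        if r: np.save(f"{c}_{t}.npy",r[0]["mask"])
print(ctrl.pinch_z,get_state())
E
```

```text
pics
top {'mtx': array([[380.72736156,   0.        , 280.33186685],
       [  0.        , 380.72736156, 207.34164262],
       [  0.        ,   0.        ,   1.        ]]), 'dist_coeffs': array([-0.04769267,  0.        ,  0.        ,  0.        ,  0.        ]), 'R': array([[-0.02717152, -0.99962879,  0.0019996 ],
       [-0.99777443,  0.02699916, -0.06096914],
       [ 0.06089252, -0.00365177, -0.99813765]]), 't': array([0.08774997, 0.55367964, 1.03880966])}
key_walnut [(0.67, array([443., 224.]), 368)]
slab [(0.93, array([210., 206.]), 8657)]
slab_recess [(0.8, array([215., 206.]), 9006), (0.17, array([390., 188.]), 199)]
rack [(0.57, array([319., 214.]), 2589)]
key_maple [(0.54, array([387., 236.]), 389)]
key_cherry [(0.59, array([386., 186.]), 243)]
glue [(0.78, array([117., 202.]), 762)]
scene {'mtx': array([[519.64104064,   0.        , 270.41730006],
       [  0.        , 519.64104064, 217.65840944],
       [  0.        ,   0.        ,   1.        ]]), 'dist_coeffs': array([-0.00314203,  0.        ,  0.        ,  0.        ,  0.        ]), 'R': array([[ 0.73739755,  0.6754316 , -
[... 478 characters left out ...]
'time': 0.8, 'qpos': array([-1.20650407,  0.50745105, -0.23758675,  1.50017605,  0.12570951,
        1.14889503, -0.15477539]), 'qd': array([ 0.00042494,  0.00113351,  0.00089828, -0.000948  ,  0.00069174,
       -0.00033049,  0.00126768]), 'tau': array([-1.62194847e-04, -6.20274925e+01, -2.18422160e+00, -2.49955952e+01,
        1.39550742e-02,  2.16655739e-03,  1.81361435e-05]), 'tcp_pos': array([0.15998092, 0.6041826 , 0.23131322]), 'eef_rot': array([6.69918388e-06, 1.29040080e-01, 9.91639379e-01, 2.35931643e-05]), 'contact_force': array([0.31052494, 0.41148848, 0.39629044]), 'wrist_torque': array([-0.00042614,  0.02494401, -0.02998001]), 'gripper_force': 0.0, 'width': 0.08519841215356497}
```

```bash
python3 - <<'E'
import cv2
a=cv2.imread("pics/top0.png");cv2.imwrite("pics/topc.png",cv2.resize(a[110:310,80:480],None,fx=2,fy=2,interpolation=cv2.INTER_CUBIC))
E
```

```text
(no output)
```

View pics/topc.png

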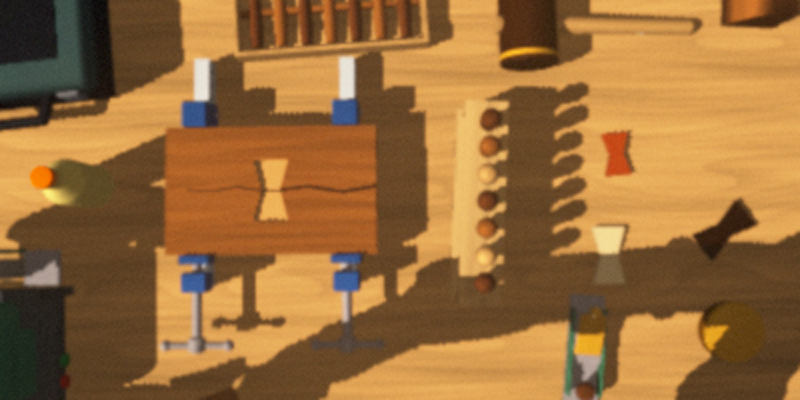

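View pics/scene0.png

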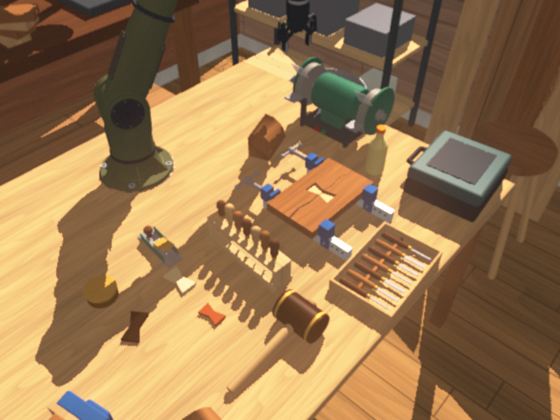

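The top view shows the walnut key at pixel (443,224), lying diagonally and lying beside its shadow line. The pale bow-tie recess is at (215,205), the rack between them at x≈319, and the maple key at (385,237) close to the walnut one. I'll fit the known outlines in both cameras.

```bash
cat > h.py <<'E'
import numpy as np,cv2
from scipy.optimize import minimize
from station import vision
def bow(L,W,w): return np.array([[-L/2,-W/2],[0,-w/2],[L/2,-W/2],[L/2,W/2],[0,w/2],[-L/2,W/2]])
KEY=bow(.08,.045,.023); REC=bow(.082,.047,.025); SLAB=np.array([[-.085,-.14],[.085,-.14],[.085,.14],[-.085,.14]])
def proj(c,P):
    i=vision.camera_info(c)
    return cv2.projectPoints(np.asarray(P,float),cv2.Rodrigues(i["R"])[0],i["t"],i["mtx"],i["dist_coeffs"])[0][:,0]
def world(c,px,z):
    i=vision.camera_info(c); u=cv2.undistortPoints(np.array([[px]],float),i["mtx"],i["dist_coeffs"])[0,0]
    r=i["R"].T@np.array([*u,1]); o=-i["R"].T@i["t"]; return o+r*(z-o[2])/r[2]
def score(c,feat,poly,zs,p,win):
    x0,y0,x1,y1=win; S=8; m=np.zeros(((y1-y0)*S,(x1-x0)*S),np.uint8)
    R=np.array([[np.cos(p[2]),-np.sin(p[2])],[np.sin(p[2]),np.cos(p[2])]]); q=poly@R.T+p[:2]
    for z in zs:
        uv=(proj(c,np.c_[q,np.full(len(q),z)])-[x0,y0]+.5)*S
        cv2.fillPoly(m,[np.round(uv*16).astype(np.int32)],255,shift=4)
    m=cv2.GaussianBlur(cv2.resize(m,(x1-x0,y1-y0),interpolation=cv2.INTER_AREA).astype(float),(0,0),.7)
    return np.corrcoef(m.ravel(),feat[y0:y1,x0:x1].ravel())[0,1]
def fit(cams,poly,zs,p0,half):
    """cams: {name: feature image}"""
    wins={}
    for c in cams:
        u,v=proj(c,[[p0[0],p0[1],zs[0]]])[0].astype(int); wins[c]=(u-half,v-half,u+half,v+half)
    f=lambda p:-sum(score(c,cams[c],poly,zs,p,wins[c]) for c in cams)
    best=min((minimize(f,[p0[0],p0[1],a],method="Nelder-Mead",options=dict(initial_simplex=np.array([p0[0],p0[1],a])+np.array([[0,0,0],[.008,0,0],[0,.008,0],[0,0,.2]]),xatol=1e-4,fatol=1e-5)) for a in p0[2]),key=lambda r:r.fun)
    return best.x,-best.fun/len(cams)
E
cat > a.py <<'E'
from h import *
im={c:np.load(f"{c}_im.npy").astype(float) for c in("top","scene")}
dark={c:-np.clip(im[c].max(2),30,110) for c in im}
pale={c:np.clip(im[c][:,:,1],90,190) for c in im}
k0=world("top",(443,224),.01); r0=world("top",(215.5,205),.068); print(k0,r0)
A=np.arange(0,3.1,.4)
for cs in(["top"],["scene"],["top","scene"]):
    print(cs,"key",fit({c:dark[c] for c in cs},KEY,(0,.01),(k0[0],k0[1],A),24),
     "rec",fit({c:pale[c] for c in cs},REC,(.068,),(r0[0],r0[1],(0.,-.3,.3)),22))
    m={c:np.load(f"{c}_slab.npy").astype(float) for c in cs}
    print("slab",fit({c:m[c] for c in cs},SLAB,(.068,),(r0[0],r0[1],(0.,)),75))
for n,px,z in[("rack",(319,214),.14),("maple",(384.5,236),.01),("cherry",(389,186.5),.01)]: print(n,world("top",px,z))
E
python3 a.py
```

```text
[ 0.49701326 -0.38307369  0.01      ] [0.56355971 0.24392856 0.068     ]
['top'] key (array([ 0.49415904, -0.38162142, -0.90719695]), np.float64(0.8672878933667898)) rec (array([ 0.56624779,  0.24081604, -0.03381095]), np.float64(0.8892368926793148))
slab (array([ 0.56512035,  0.24648992, -0.01554945]), np.float64(0.8492115363290752))Traceback (most recent call last):
  File "a.py", line 8, in <module>
    print(cs,"key",fit({c:dark[c] for c in cs},KEY,(0,.01),(k0[0],k0[1],A),24),
                   ~~~^^^^^^^^^^^^^^^^^^^^^^^^^^^^^^^^^^^^^^^^^^^^^^^^^^^^^^^^
  File "h.py", line 26, in fit
    best=min((minimize(f,[p0[0],p0[1],a],method="Nelder-Mead",options=dict(initial_simplex=np.array([p0[0],p0[1],a])+np.array([[0,0,0],[.008,0,0],[0,.008,0],[0,0,.2]]),xatol=1e-4,fatol=1e-5)) for a in p0[2]),key=lambda r:r.fun)
  File "h.py", line 26, in <genexpr>
    best=min((minimize(f,[p0[0],p0[1],a],method="Nelder-Mead",options=dict(initial_simplex=np.array([p0[0],p0[1],a])+np.array([[0,0,0],[.008,0,0],[0,.008,0],[0,0,.2]]),xatol=1e-4,fatol=1e-5)) for a in p0[2]),key=lambda r:r.fun)
           
[... 286 characters left out ...]
ptions)
    fsim[k] = func(sim[k])
              ~~~~^^^^^^^^
    fx = function(np.copy(x), *(wrapper_args + args))
  File "h.py", line 25, in <lambda>
    f=lambda p:-sum(score(c,cams[c],poly,zs,p,wins[c]) for c in cams)
                ~~~^^^^^^^^^^^^^^^^^^^^^^^^^^^^^^^^^^^^^^^^^^^^^^^^^^
  File "h.py", line 25, in <genexpr>
    f=lambda p:-sum(score(c,cams[c],poly,zs,p,wins[c]) for c in cams)
                    ~~~~~^^^^^^^^^^^^^^^^^^^^^^^^^^^^^
  File "h.py", line 16, in score
    uv=(proj(c,np.c_[q,np.full(len(q),z)])-[x0,y0]+.5)*S
        ~~~~^^^^^^^^^^^^^^^^^^^^^^^^^^^^^^
  File "h.py", line 7, in proj
    i=vision.camera_info(c)
ValueError: time passes only in moves, steps and waits
```

```bash
sed -i 's/^from station import vision/from station import vision\nINFO={c:vision.camera_info(c) for c in ("top","scene")}/; s/i=vision.camera_info(c)/i=INFO[c]/' h.py
cat >> a.py <<'E'
S=[]
for c,u,pp in(("scene",proj("scene",[k0])[0],(0.494,-.382,-.907)),):
    print(u, proj("scene",[r0])[0])
E
python3 a.py
```

```text
[ 0.49701326 -0.38307369  0.01      ] [0.56355971 0.24392856 0.068     ]
['top'] key (array([ 0.49415904, -0.38162142, -0.90719695]), np.float64(0.8672878933667898)) rec (array([ 0.56624779,  0.24081604, -0.03381095]), np.float64(0.8892368926793148))
slab (array([ 0.56512035,  0.24648992, -0.01554945]), np.float64(0.8492115363290752))
['scene'] key (array([ 0.49456048, -0.38184158,  2.2086051 ]), np.float64(0.918973675863813)) rec (array([0.57113277, 0.23476175, 0.00324849]), np.float64(0.5390798067970595))
slab (array([ 0.57989679,  0.22664385, -0.01060466]), np.float64(0.7179343114069376))
['top', 'scene'] key (array([ 0.49438859, -0.38147504,  2.21245691]), np.float64(0.8918340522869133)) rec (array([ 0.56810662,  0.23775025, -0.00797243]), np.float64(0.6778896928387825))
slab (array([ 0.56560054,  0.24595276, -0.01404731]), np.float64(0.7749543131875664))
rack [ 0.52945828 -0.02100732  0.14      ]
maple [ 0.46833138 -0.21566874  0.01      ]
cherry [ 0.6067165  -0.23448379  0.01      ]
[133.94406529 325.88560128] [319.66677488 191.76691847]
```

```bash
cat >> h.py <<'E'
from scipy.spatial.transform import Rotation
def down(psi):
    ty=np.array([-np.sin(psi),np.cos(psi),0]); tz=np.array([0,0,-1.]); q=Rotation.from_matrix(np.c_[np.cross(ty,tz),ty,tz]).as_quat()
    return np.r_[q[3],q[:3]]
E
python3 - <<'E'
from h import *
from station import ctrl,get_state
out=[]
for c,p in(("top",(.5662,.2408,-.034)),("scene",(.5662,.2408,-.034))):
    im=np.load(f"{c}_im.npy"); u,v=proj(c,[[p[0],p[1],.068]])[0]; u,v=int(u),int(v); k=10
    a=cv2.resize(im[v-20:v+20,u-20:u+20],None,fx=k,fy=k,interpolation=cv2.INTER_NEAREST)
    for p,col in((p,(0,255,0)),((.5636,.2439,-.015),(255,0,0))):
        R=np.array([[np.cos(p[2]),-np.sin(p[2])],[np.sin(p[2]),np.cos(p[2])]]); q=REC@R.T+p[:2]
        cv2.polylines(a,[np.round((proj(c,np.c_[q,np.full(6,.068)])-[u-20,v-20]+.5)*k).astype(int)],True,col,1)
    out.append(a)
cv2.imwrite("pics/rec.png",np.hstack(out))
s=get_state()
ctrl.movel([.16,.604,.30]); print(get_state()["time"])
ctrl.movep([.4943,-.3816,.20],down(-.92)); s=get_state(); print(s["time"],s["tcp_pos"],s["eef_rot"],s["qpos"])
E
```

```text
1.4083
5.0417 [ 0.49487415 -0.38092083  0.19987264] [-7.48023855e-05  4.43361315e-01  8.96342954e-01  2.17825849e-04] [ 0.06042549  0.74726422  1.0749641   1.55814767 -0.68130549  1.25176339
  1.89725089]
```

View pics/rec.png

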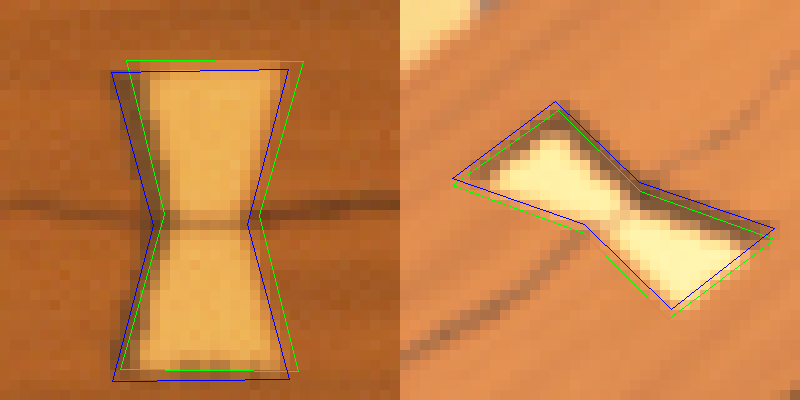

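The recess mouth, pale floor plus the shadowed rim, matches the blue outline to about 1 px in both views. I'll refit on "differs from slab colour", which includes the rim shadow, and then grasp.

```bash
cat > b.py <<'E'
from h import *
f={}
for c in INFO:
    im=np.load(f"{c}_im.npy").astype(float); u,v=proj(c,[[.5636,.2439,.068]])[0].astype(int)
    med=np.median(im[v-20:v+20,u-20:u+20].reshape(-1,3),axis=0)
    # slab colour: median of ring of samples around the recess
    w=im[v-20:v+20,u-20:u+20]; m=np.ones((40,40),bool); m[4:36,7:33]=0
    if c=="scene": m=np.zeros((40,40),bool); m[25:,:16]=1; m[:14,18:]=1
    med=np.median(w[m],axis=0); f[c]=np.clip(np.linalg.norm(im-med,axis=2),15,60)
for cs in(["top"],["scene"],["top","scene"]): print(cs,fit({c:f[c] for c in cs},REC,(.068,),(.5636,.2439,(0.,-.15,.15)),18))
E
python3 b.py
python3 - <<'E'
from h import *
from station import ctrl,get_state
ctrl.movel([.4943,-.3816,.06]); ctrl.movel([.4943,-.3816,.004],max_speed=.05)
s=get_state(); print(s["time"],s["tcp_pos"],s["contact_force"])
ctrl.close_gripper(30); s=get_state(); print(s["width"],s["gripper_force"],s["contact_force"])
im,_=vision.grab_frame("scene"); u,v=134,325
cv2.imwrite("pics/g.png",cv2.resize(im[v-60:v+40,u-60:u+60],None,fx=5,fy=5))
E
```

```text
['top'] (array([ 0.56620492,  0.24489863, -0.01455004]), np.float64(0.9146853402352833))
['scene'] (array([ 0.56574173,  0.24545711, -0.02399753]), np.float64(0.8586603670680347))
['top', 'scene'] (array([ 0.56604128,  0.2450184 , -0.0167115 ]), np.float64(0.8852272033450392))
7.3917 [ 0.4944548  -0.38177347  0.00435801] [-0.11431848  0.15052211 -0.71892597]
0.026071455218877507 27.0619198679924 [0.38565339 0.83795933 4.14305372]
```

View pics/g.png

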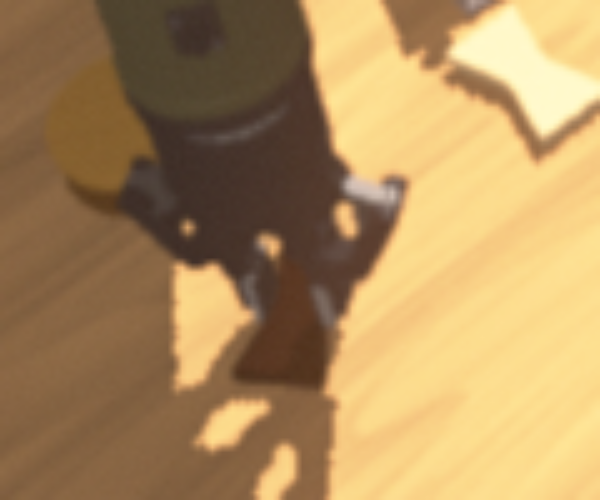

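The picture shows the walnut key between the pads at its waist, long axis square to them. Next I lift it and carry it over.

```bash
python3 - <<'E'
from h import *
from station import ctrl,get_state
ctrl.movel([.4943,-.3816,.33],max_speed=.15); s=get_state(); print(s["time"],s["width"],s["gripper_force"],s["tcp_pos"])
ctrl.movep([.55,-.05,.34],down(-.4)); s=get_state(); print(s["time"],s["width"],s["tcp_pos"])
ctrl.movep([.566,.245,.34],down(-.017)); s=get_state(); print(s["time"],s["tcp_pos"],s["qpos"])
ctrl.movel([.566,.245,.13],max_speed=.12); ctrl.pause(.4)
s=get_state(); print(s["time"],s["width"],s["gripper_force"],s["tcp_pos"],s["eef_rot"],down(-.017))
for c in INFO:
    im,d=vision.grab_frame(c); np.save(f"{c}_im2.npy",im); np.save(f"{c}_d2.npy",d)
    u,v=proj(c,[[.566,.245,.13]])[0].astype(int)
    cv2.imwrite(f"pics/{c}2.png",cv2.resize(im[v-40:v+40,u-50:u+50],None,fx=7,fy=7))
E
```

```text
10.3583 0.025954310438932086 27.128622089512646 [ 0.4942584  -0.38140658  0.32937022]
11.6333 0.025750087393251835 [ 0.54981709 -0.05143055  0.34021188]
12.7667 [0.56647381 0.24231462 0.34043548] [-0.99219676  0.60926527  1.07575582  1.33456782 -0.52834153  1.49764709
  1.58825574]
15.0667 0.025797638893283036 27.134731840342283 [0.56602053 0.24501643 0.13006932] [3.56551586e-05 8.49860403e-03 9.99963885e-01 2.77539474e-05] [0.         0.0084999  0.99996388 0.        ]
```

View pics/scene2.png

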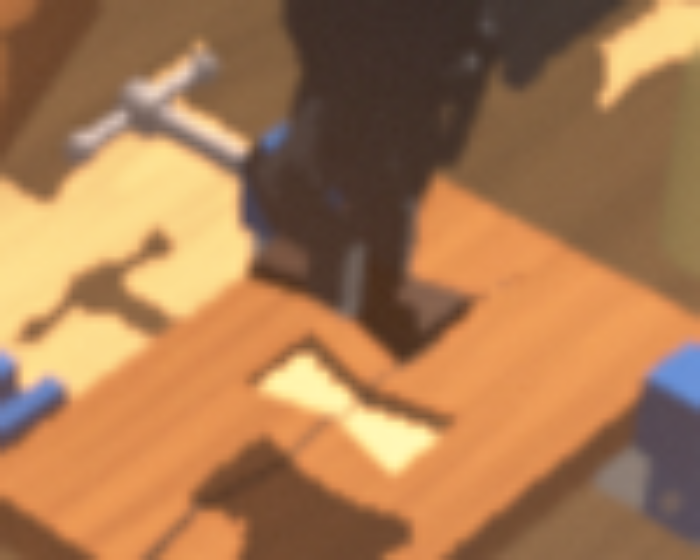

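View pics/top2.png

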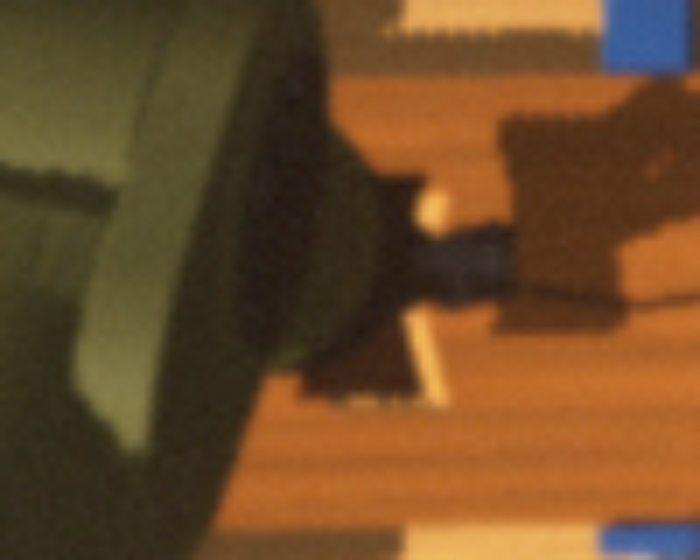

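```bash
cat > ov.py <<'E'
from h import *
def ov(tag,out,p,z,k=9,hw=22,hh=30):
    o=[]
    for c in INFO:
        im=np.load(f"{c}_im{tag}.npy"); u,v=proj(c,[[p[0],p[1],z]])[0].astype(int)
        a=cv2.resize(im[v-hh:v+hh,u-hw:u+hw],None,fx=k,fy=k,interpolation=cv2.INTER_CUBIC); a=np.clip(a*1.5+20,0,255).astype(np.uint8)
        def draw(poly,z,p,col):
            R=np.array([[np.cos(p[2]),-np.sin(p[2])],[np.sin(p[2]),np.cos(p[2])]]); q=poly@R.T+p[:2]
            cv2.polylines(a,[np.round((proj(c,np.c_[q,np.full(6,z)])-[u-hw,v-hh]+.5)*k).astype(int)],True,col,1)
        draw(KEY,z,p,(0,255,0)); draw(KEY,z+.01,p,(255,255,0)); draw(REC,.068,(.566,.245,-.017),(0,0,255))
        o.append(a)
    cv2.imwrite(out,np.hstack(o))
if __name__=="__main__": ov("2","pics/ov2.png",(.566,.245,-.017),.126)
E
python3 ov.py
```

```text
(no output)
```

View pics/ov2.png

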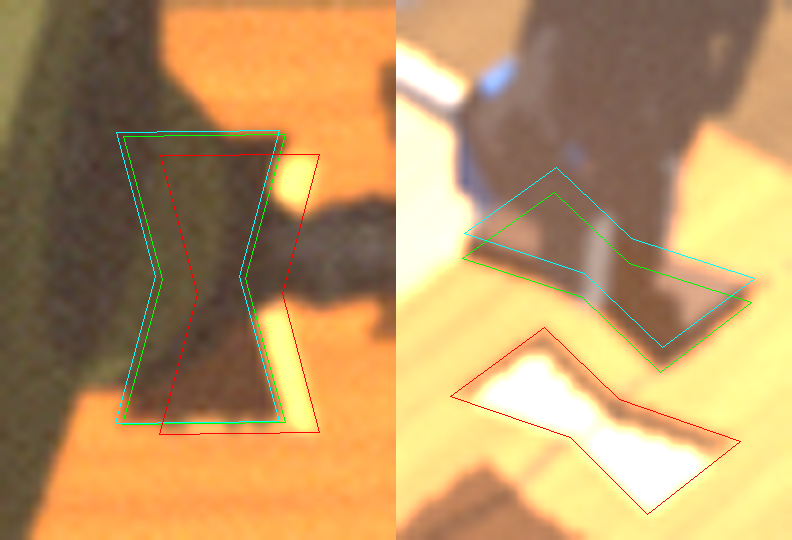

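The outline predicted from the grasp matches the held key in both views to within about 1 px (2 mm), with the key level and aligned. Now I lower to about 1 cm of air and check again.

```bash
python3 - <<'E'
from h import *
from ov import ov
from station import ctrl,get_state
ctrl.movel([.566,.245,.0835],max_speed=.04); ctrl.pause(.6)
s=get_state(); print(s["time"],s["width"],s["gripper_force"],s["tcp_pos"],s["eef_rot"],s["contact_force"],abs(s["qd"]).max())
for c in INFO: np.save(f"{c}_im3.npy",vision.grab_frame(c)[0])
ov("3","pics/ov3.png",(.566,.245,-.017),.0795)
E
```

```text
17.0833 0.02571600361795806 27.13485974818468 [0.56600439 0.2450151  0.08351004] [3.30711462e-06 8.47563123e-03 9.99964081e-01 1.30085642e-05] [-0.44201272  0.35501689  0.9390076 ] 0.002477321003745081
```

View pics/ov3.png

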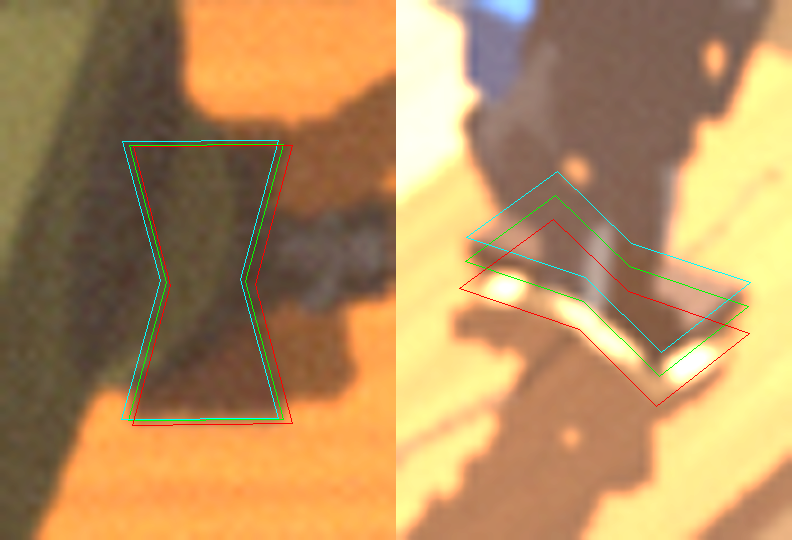

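The green outline matches the held key: it sits inside the recess outline in the top view, with pale floor showing beneath it at about 1 cm of air in the scene view. Any offset is 2 mm or less and the arm is still, so I'm handing it in.

```bash
python3 -c "
from station import ticket
print(ticket.close_job())"
```

```text
the job is handed in; nothing more can be done
None
```

The job is handed in: the arm is holding the walnut key still and level over the recess with about 11 mm of air under it, lined up to within about 2 mm by the camera check. The hand-in gave no verdict.

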